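# Stand the reel post on the hidden rail under a slatted press deck

### The job

A reel post has to stand on the springy slatted deck, but only the one cross rail hidden beneath the slats can carry it. First, leaving the post alone, press gently along the deck with the closed fingertips until you feel where it turns stiff; then pick up the post and stand it squarely over the rail, upright, midway across the deck and with its long foot along the slats, and let go. Never press hard or let the post sink into unsupported slats, and leave the spool, tray and screwdriver where they are.

Things in the scene. Friction and masses are not known exactly. Their poses are not given: they have to be found in the camera images.
- deck: Fixed grey steel tub, 129 mm (its x) by 312 mm (its y), rim 58 mm high; origin at the centre of its underside on the table. 24 slightly crowned olive slats stand 7 mm proud of the rim; they cover 110 mm (x) by 288 mm (y), run along x, at 12 mm pitch along y. Each gives straight down alone on a spring of 0.5 N/mm (0.25 N to start it) to a stop 6 mm down.
- deck_top (a point): Centre of the slats' unloaded top face, 65 mm above the table; axes as the deck, z up. Hidden below: one rubber-topped steel rail along x, 36 mm wide in y, centred in x, its centre within 100 mm of here along y. The 3 slats centred over it give 0.5 mm, then are stiff (over 10 N/mm); elsewhere fingertips on 2 or 3 slats feel 1 to 1.5 N/mm. Fingers or post on the deck: keep under 25 N.
- post: Loose steel post, about 0.7 kg, origin at the centre of its underside, z up. Foot 70 mm (its x) by 36 mm (its y) by 14 mm high; on it a square column 26 by 26 mm, sides parallel to the foot, from 14 to 100 mm high. Brass spigot, 16 mm diameter, from 100 to 114 mm. On unsupported slats it sinks some 4 mm or tips; sinking over 2.5 mm is a failure. Either way round will do.
- post_grip (a point): Point on the post's axis 85 mm above its underside, where the square column is 26 mm wide: a good height to grip it from above.
- spool: Loose copper-coloured wire spool standing on its flange, 90 mm diameter, 50 mm high, origin at the centre of its underside. Bystander.
- tray: Loose blue parts tray, 100 mm (x) by 180 mm (y) by 35 mm high, origin at the centre of its underside. Bystander.
- driver: Loose screwdriver with a red handle, 170 mm long, lying along its own x, handle at its -x end. Bystander.

How it is judged:
By the outcome, as a careful person would: the job done as asked, in the order asked, and still so for the second after the job is handed in, with the robot touching nothing.
It also fails if it takes over 72 s, if anything falls off the work surface, if the arm or the gripper's body presses on something with over 40 N, if the wrist force passes 120 N, or if a joint passes its speed limit or range.

### The arm

A 7-joint arm with a two-finger parallel gripper is mounted at the origin on the work surface. World frame = base frame: x ahead of the robot, y to its left, z up, the work surface at z = 0. Lengths are in m, angles in rad, forces in N, time in s.
With the tool pointing down it reaches from about 0.425 to 0.925 m from the base axis. Payload 6.8 kg.
Tool frame: the origin (TCP) lies between the finger pads; the fingertips stand 11 mm ahead of it and the grasp point (between the pads) lies 8 mm behind it; z points along the fingers, y is the line along which they close (so a half turn about z gives the same grasp; the last joint's range is limited). The gripper opens to 85 mm and grips with 20 to 120 N. Pads are 22 mm wide; open, the fingers measure 114 mm over their backs; the gripper's body (76 mm by 85 mm) begins 54 mm behind the grasp point. The pads swing forward as they close: fully open they stand 13 mm farther back than shut.
Start: joints at [-1.235, 0.477, 0.022, 1.555, -0.011, 1.109, -0.083], TCP at [0.29, 0.61, 0.242] pointing down, gripper open.
Joint ranges: [-2.96, 2.96], [-0.34, 2.1], [-1.41, 1.46], [0.24, 2.44], [-1.37, 4.51], [0.17, 1.92], [-2.96, 2.96]. Speed limits (rad/s): [2.39, 2.39, 3.14, 3.14, 3.14, 3.14, 3.14].

### API

Orientations are given as a unit quaternion [x, y, z, w].
In Python, from bench import * gives the robot as it stands.
- The arm moves only by the shell command python3 -m creep 'ROWS'. ROWS is JSON, one flat list of numbers, 7 for each row, row after row: the shift along the tool's x, y, z in mm, then the turn, a rotation vector about the tool's x, y, z in rad, then the opening in per cent of the stroke, from 0 (shut) to 100 (fully open). In form: [dx, dy, dz, wx, wy, wz, jaw, dx, dy, dz, wx, wy, wz, jaw, ...]. A call has 1 to 5 rows; each row is the pose to reach, as a shift and turn from the pose commanded when the call began, along the tool's axes at that moment; what a row does not reach only later rows make up. A row lasts 1/10 s, in which the tool goes at most 50 mm and 8.59 degrees, less where a joint would pass 70% of its speed; a pose out of reach is approached as far as the arm can. A call with a gripper value outside its range is refused whole. The fingers move at their own pace and stop on an object; the grip force is fixed at half the most. Time passes only in rows, so rows that repeat a pose let the fingers close. It gives the time, the measured TCP pose, the force, the opening and the grip force at its end, in the units of the state.
- get_obs(): the state, without advancing time (a new reading comes with each control period).
- read_camera(name): name is "scene" or "top" or "wrist"; returns the picture (384x512x3 uint8, blue, green, red); there is no depth.
- camera_info(name): a dict with "K" (3x3 intrinsics, pixels), "world_from_camera" (4x4, takes a point from camera to world coordinates). Camera axes: x right, y up, looking along -z (the intrinsics and any distortion apply to the point x, -y, -z); pixel columns grow to the right and rows downward; lengths in m; the calibration is good to about 2 mm. The wrist camera is an equidistant fisheye: a pixel r from the principal point sees the ray r / f radians off the axis. A picture is of the moment at which its call begins: read the wrist's pose just before it. camera_info takes no time and is no camera call; for the wrist camera it gives the pose at the moment of the call.
- hand_in(): hands the job in; it is judged then, once.
The state is a dict: "clock": time; "joint_positions": joint angles; "dq": joint speeds; "joint_torque": joint torques, N m; "eef_pos": TCP position; "orientation": TCP orientation; "wrist_force": force on the tool from outside, world axes, zero at the start; "ft_torque": the same for the moment, N m; "finger_gap": opening from 0.0 (shut) to 1.0 (fully open); "grip_force": force on a finger pad.
Only numpy, scipy, OpenCV 4.12 (cv2) and the standard library are available. Lean on these libraries where they do the work, as an engineer would, in place of code of your own. Each camera call takes 0.05 s, during which the arm holds its last target. There are 200 camera calls.

## Working session

There is one attempt and no reset: what is moved stays moved. The work goes in short steps, Python scripts to look and compute and a shell command to move; the robot and the scene stay as the last step left them, time stands still between calls to the robot, and variables do not carry over. Pictures are saved under pics/ and viewed, at most 10 in all, crops included, and the job is handed in when it is done.

```bash
mkdir -p pics; python3 - <<'E'
from bench import *
import cv2,numpy as np
o=get_obs();print({k:np.round(v,3).tolist() for k,v in o.items()})
for n in("top","scene"):
    cv2.imwrite(f"pics/{n}1.png",read_camera(n));c=camera_info(n);print(n,np.round(c["K"],1).tolist(),np.round(c["world_from_camera"],3).tolist(),[k for k in c])
E
```

```text
{'clock': 0.0, 'joint_positions': [-1.235, 0.478, 0.022, 1.556, -0.011, 1.109, -0.083], 'dq': [-0.0, -0.002, 0.0, -0.002, 0.002, 0.003, -0.0], 'joint_torque': [-0.0, -59.646, 1.608, -28.119, 0.013, 0.009, 0.0], 'eef_pos': [0.29, 0.609, 0.241], 'orientation': [0.22, 0.975, -0.001, -0.0], 'wrist_force': [-0.359, 0.258, 0.362], 'ft_torque': [-0.021, -0.032, -0.024], 'grip_force': 0.0, 'finger_gap': 0.999}
top [[389.3, 0.0, 254.8], [0.0, 389.3, 181.5], [0.0, 0.0, 1.0]] [[-0.03, 0.998, -0.048, 0.534], [-1.0, -0.03, -0.008, 0.012], [-0.009, 0.048, 0.999, 1.184], [0.0, 0.0, 0.0, 1.0]] ['K', 'world_from_camera']
scene [[481.9, 0.0, 260.1], [0.0, 481.9, 193.8], [0.0, 0.0, 1.0]] [[0.382, -0.593, 0.709, 1.486], [0.924, 0.244, -0.294, -0.36], [0.002, 0.768, 0.641, 0.877], [0.0, 0.0, 0.0, 1.0]] ['K', 'world_from_camera']
```

View pics/top1.png

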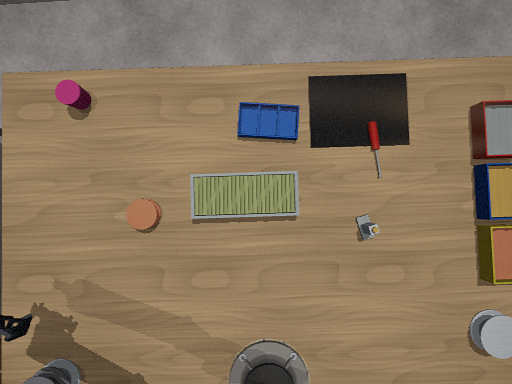

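View pics/scene1.png

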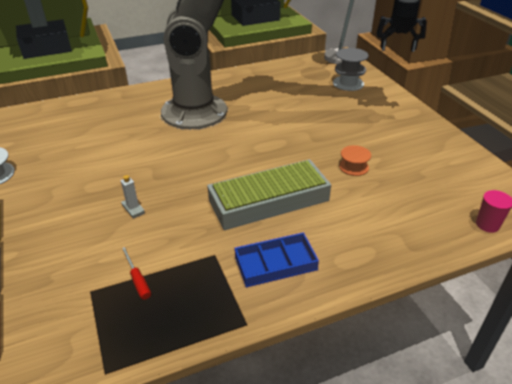

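The top view shows the deck centred near (245,195) with its long side along the image columns, and the post near (366,227) with its foot turned and its spigot at (375,230). The spool is at (143,214), the tray at (268,121) and the driver at (375,140). I'll measure these and enlarge the post.

```bash
cat > h.py <<'E'
from bench import *
import cv2,numpy as np
def ray(n,uv,z,c=None):
    c=c or camera_info(n);K=np.array(c["K"]);T=np.array(c["world_from_camera"])
    uv=np.atleast_2d(uv).astype(float)
    d=np.c_[(uv-K[:2,2])/K[0,0],np.ones(len(uv))]
    d=(d*[1,-1,-1])@T[:3,:3].T
    return T[:3,3]+d*((z-T[2,3])/d[:,2])[:,None]
def rect(n,mask,z):
    m,lab,st,_=cv2.connectedComponentsWithStats(mask.astype(np.uint8))
    i=1+np.argmax(st[1:,4]);ys,xs=np.nonzero(lab==i)
    p=ray(n,np.c_[xs,ys],z)[:,:2].astype(np.float32)*1000
    return cv2.minAreaRect(p)
E
python3 - <<'E'
from h import *
im=cv2.imread("pics/top1.png");h=cv2.cvtColor(im,cv2.COLOR_BGR2HSV)
m=(h[...,0]>24)&(h[...,0]<45)&(h[...,1]>70);m[:, :180]=0;m[:,310:]=0
m=cv2.morphologyEx(m.astype(np.uint8),cv2.MORPH_CLOSE,np.ones((3,3)))
print("slats",rect("top",m,.065))
g=(h[...,1]<60);g[:150]=0;g[240:]=0;g[:,:180]=0;g[:,310:]=0
print("rim",rect("top",g,.058))
a=cv2.resize(im[205:250,345:395],None,fx=10,fy=10,interpolation=cv2.INTER_CUBIC)
cv2.imwrite("pics/post.png",a)
b=cv2.imread("pics/scene1.png")
E
```

```text
slats ((551.8025512695312, 52.82508850097656), (110.15538024902344, 286.9205017089844), 0.146103173494339)
rim ((551.6508178710938, 53.183868408203125), (130.62123107910156, 314.3611145019531), 0.11786548793315887)
```

View pics/post.png

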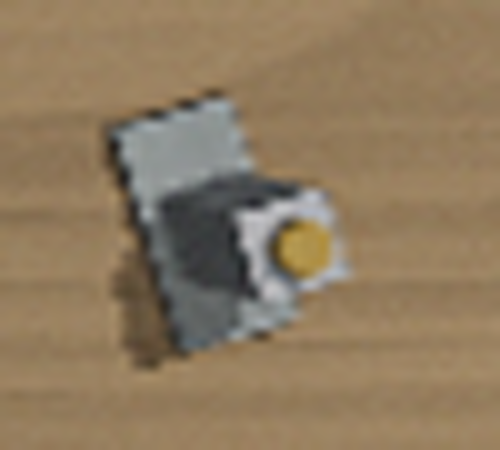

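The enlarged post shows foot corners at about (11.5,12.8), (22.2,9.5) and (17.5,35), and the spigot at (30.2,24.8), all in crop px (/10).

```bash
python3 - <<'E'
from h import *
o=np.array([345,205])-.45
f=lambda x,y,z:ray("top",o+np.array([x,y]),z)[0][:2]*1000
sp=f(30.2,24.8,.114);a=f(11.5,12.8,.014);b=f(22.4,9.5,.014);c=f(17.8,35.2,.014)
print(sp,a,b,c,"foot centre",(b+c)/2,"len",np.linalg.norm(a-c),np.linalg.norm(a-b),"yaw long",np.degrees(np.arctan2(*(a-c)[::-1])))
from scipy.spatial.transform import Rotation as R
s=get_obs();print(R.from_quat(s["orientation"]).as_matrix().round(3))
E
```

```text
[ 444.86613096 -302.78804576] [ 473.86099927 -278.06192651] [ 482.73965105 -310.974068  ] [ 406.81398445 -293.99223715] foot centre [ 444.77681775 -302.48315257] len 68.91354724872679 34.088700691936154 yaw long 13.365593376072425
[[-0.903  0.429 -0.001]
 [ 0.429  0.903 -0.002]
 [-0.    -0.002 -1.   ]]
```

Deck centre is (552, 53) mm with yaw about 0. The post is at (445, -302.6) mm, yaw about 13–15°. I'll move over the deck with the jaw shut and the tool turned so that tool x = world +y and tool y = world +x.

```bash
python3 -m creep '[-190,-156,0,0,0,0.7,0,-190,-156,0,0,0,0.7,0,-190,-156,0,0,0,0.7,0,-190,-156,0,0,0,0.7,0,-190,-156,0,0,0,0.7,0]'; python3 - <<'E'
from h import *
from scipy.spatial.transform import Rotation as R
s=get_obs();Q=R.from_quat(s["orientation"]);print(s["eef_pos"],Q.as_matrix().round(3).tolist())
print("to deck", (Q.inv().apply(np.array([.552,.053,.15])-s["eef_pos"])*1000).round(1), "turn",Q.inv()*R.from_matrix([[0,1,0],[1,0,0],[0,0,-1]]).as_rotvec() if 0 else (Q.inv()*R.from_matrix([[0,1,0],[1,0,0],[0,0,-1]])).as_rotvec())
E
```

```text
clock: 0.6
eef_pos: [0.3951, 0.3845, 0.2421]
orientation: [0.544, 0.839, -0.0, 0.0]
wrist_force: [-0.0, 0.4, 0.1]
finger_gap: 0.145
grip_force: 0.0
[0.39509291 0.38454306 0.24205308] [[-0.408, 0.913, -0.0], [0.913, 0.408, -0.001], [-0.0, -0.0, -1.0]]
to deck [-366.7    7.9   92.2] turn [-3.59036056e-04  5.22807649e-04  4.20616917e-01]
```

```bash
cat > g.py <<'E'
import sys
from h import *
from scipy.spatial.transform import Rotation as R
def to(p,yaw=0):
    """shift (mm) and turn in tool axes to world point p, tool y at yaw deg from world x"""
    s=get_obs();Q=R.from_quat(s["orientation"])
    G=R.from_euler('z',yaw,degrees=True)*R.from_matrix([[0,1,0],[1,0,0],[0,0,-1]])
    print("at",np.round(s["eef_pos"],4),"shift",(Q.inv().apply(np.array(p)-s["eef_pos"])*1000).round(1),"turn",(Q.inv()*G).as_rotvec().round(4),"t",round(s["clock"],2),"F",np.round(s["wrist_force"],2))
if __name__=="__main__":to(*eval(sys.argv[1]))
E
python3 -m creep '[-180,4,0,0,0,0.42,0,-180,4,0,0,0,0.42,0,-180,4,0,0,0,0.42,0,-180,4,0,0,0,0.42,0,-180,4,0,0,0,0.42,0]' >/dev/null; python3 g.py "([.552,.053,.1],0)"
```

```text
at [0.4745 0.2196 0.2423] shift [-166.2   77.7  142.7] turn [ 0.0006  0.0018 -0.0014] t 1.1 F [ 0.36  1.25 -0.63]
```

```bash
python3 -m creep '[-76,78,130,0,0,0,0,-76,78,130,0,0,0,0,-76,78,130,0,0,0,0,-76,78,130,0,0,0,0,-76,78,130,0,0,0,0]' >/dev/null;python3 -m creep '[0,0,5,0,0,0,0,0,0,5,0,0,0,0,0,0,5,0,0,0,0]'>/dev/null; python3 g.py "([.552,.143,.077],0)"
```

```text
at [0.551  0.1511 0.1083] shift [-8.2  0.9 31.3] turn [ 0.0011 -0.0014  0.009 ] t 1.9 F [-0.33 -0.1   0.32]
```

```bash
python3 -m creep '[-8,1,28,0,0,0.009,0,-8,1,28,0,0,0.009,0,-8,1,28,0,0,0.009,0,-8,1,28,0,0,0.009,0]'; for i in 1 2 3 4 5 6; do python3 -m creep '[0,0,1,0,0,0,0,0,0,1,0,0,0,0]'|egrep 'eef|wrist'; done
```

```text
clock: 2.3
eef_pos: [0.5527, 0.1423, 0.0805]
orientation: [0.708, 0.707, 0.001, 0.0]
wrist_force: [0.9, 0.6, 0.1]
finger_gap: 0.005
grip_force: 0.0
eef_pos: [0.5525, 0.142, 0.0789]
wrist_force: [0.5, -0.3, 0.1]
eef_pos: [0.5522, 0.1416, 0.0773]
wrist_force: [-1.3, -0.5, 0.1]
eef_pos: [0.5522, 0.1415, 0.0762]
wrist_force: [0.3, -0.9, 0.7]
eef_pos: [0.5522, 0.1415, 0.0753]
wrist_force: [-0.3, -0.1, 1.3]
eef_pos: [0.5522, 0.1415, 0.0743]
wrist_force: [-0.5, 0.1, 3.8]
eef_pos: [0.5522, 0.1416, 0.0734]
wrist_force: [-1.0, 0.2, 3.0]
```

```bash

echo hop; python3 -m creep '[0,0,-6,0,0,0,0,-24,0,-6,0,0,0,0,-24,0,-6,0,0,0,0,-24,0,-3,0,0,0,0,-24,0,-1.6,0,0,0,0]' |egrep 'eef|wrist'; python3 -m creep '[0,0,0,0,0,0,0,0,0,0,0,0,0,0]'|egrep 'eef|wrist'
for i in 1 2 3; do echo hop; python3 -m creep '[0,0,-5,0,0,0,0,-24,0,-5,0,0,0,0,-24,0,-5,0,0,0,0,-24,0,-2,0,0,0,0,-24,0,0,0,0,0,0]' |egrep 'eef|wrist'; python3 -m creep '[0,0,0,0,0,0,0,0,0,0,0,0,0,0]'|egrep 'eef|wrist'; done
```

```text
hop
eef_pos: [0.5521, 0.1181, 0.0747]
wrist_force: [0.1, -2.6, 2.3]
eef_pos: [0.5521, 0.1181, 0.0749]
wrist_force: [-0.3, -0.6, 2.3]
hop
eef_pos: [0.5521, 0.0944, 0.0748]
wrist_force: [-0.6, -1.2, 2.2]
eef_pos: [0.5521, 0.0943, 0.0749]
wrist_force: [-0.9, 1.3, 2.1]
hop
eef_pos: [0.5521, 0.0701, 0.0749]
wrist_force: [-1.7, -1.5, 11.0]
eef_pos: [0.5521, 0.0701, 0.0752]
wrist_force: [-1.9, -1.5, 5.4]
hop
eef_pos: [0.5521, 0.0464, 0.0748]
wrist_force: [-2.5, -0.3, 12.9]
eef_pos: [0.5521, 0.0464, 0.0752]
wrist_force: [-2.0, -0.4, 7.7]
```

```bash

for i in 1 2 3 4; do echo hop; python3 -m creep '[0,0,-5,0,0,0,0,-6,0,-5,0,0,0,0,-6,0,-5,0,0,0,0,-6,0,-2,0,0,0,0,-6,0,0,0,0,0,0]' |egrep 'wrist'; python3 -m creep '[0,0,0,0,0,0,0,0,0,0,0,0,0,0]'|egrep 'eef|wrist'; done
echo back; python3 -m creep '[0,0,-5,0,0,0,0,42,0,-5,0,0,0,0,42,0,-5,0,0,0,0,42,0,-2,0,0,0,0,42,0,0,0,0,0,0]' |egrep 'wrist'; python3 -m creep '[0,0,0,0,0,0,0,0,0,0,0,0,0,0]'|egrep 'eef|wrist'
for i in 1 2 3; do echo hop; python3 -m creep '[0,0,-5,0,0,0,0,6,0,-5,0,0,0,0,6,0,-5,0,0,0,0,6,0,-2,0,0,0,0,6,0,0,0,0,0,0]' |egrep 'wrist'; python3 -m creep '[0,0,0,0,0,0,0,0,0,0,0,0,0,0]'|egrep 'eef|wrist'; done
```

```text
hop
wrist_force: [-3.1, -0.4, 11.5]
eef_pos: [0.552, 0.0395, 0.0752]
wrist_force: [-1.7, -0.1, 7.5]
hop
wrist_force: [-3.3, -0.8, 11.0]
eef_pos: [0.552, 0.0334, 0.0751]
wrist_force: [-1.7, -0.9, 6.5]
hop
wrist_force: [-3.9, -0.8, 11.4]
eef_pos: [0.552, 0.0274, 0.0751]
wrist_force: [-1.4, -0.9, 7.5]
hop
wrist_force: [-0.6, -0.2, 2.3]
eef_pos: [0.5519, 0.0214, 0.0748]
wrist_force: [-0.2, -0.8, 2.3]
back
wrist_force: [-2.6, 3.4, 10.5]
eef_pos: [0.552, 0.0635, 0.0753]
wrist_force: [-2.1, 1.7, 6.5]
hop
wrist_force: [-2.4, 0.2, 11.6]
eef_pos: [0.5521, 0.0694, 0.0752]
wrist_force: [-2.1, 0.4, 7.1]
hop
wrist_force: [-2.4, 0.0, 11.6]
eef_pos: [0.552, 0.0757, 0.0752]
wrist_force: [-1.8, 0.7, 6.9]
hop
wrist_force: [-2.8, 0.4, 9.6]
eef_pos: [0.5521, 0.0817, 0.0751]
wrist_force: [-1.0, 1.0, 6.2]
```

```bash

for i in 1 2 3 4; do echo hop; python3 -m creep '[0,0,-5,0,0,0,0,2,0,-5,0,0,0,0,2,0,-5,0,0,0,0,2,0,-2,0,0,0,0,2,0,0,0,0,0,0]' |egrep 'wrist'; python3 -m creep '[0,0,0,0,0,0,0,0,0,0,0,0,0,0]'|egrep 'eef|wrist'; done
echo back; python3 -m creep '[0,0,-5,0,0,0,0,-61,0,-5,0,0,0,0,-61,0,-5,0,0,0,0,-61,0,-2,0,0,0,0,-61,0,0,0,0,0,0]' |egrep 'wrist'; python3 -m creep '[0,0,0,0,0,0,0,0,0,0,0,0,0,0]'|egrep 'eef|wrist'
for i in 1 2; do echo hop; python3 -m creep '[0,0,-5,0,0,0,0,-2,0,-5,0,0,0,0,-2,0,-5,0,0,0,0,-2,0,-2,0,0,0,0,-2,0,0,0,0,0,0]' |egrep 'wrist'; python3 -m creep '[0,0,0,0,0,0,0,0,0,0,0,0,0,0]'|egrep 'eef|wrist|clock'; done
```

```text
hop
wrist_force: [-1.5, -0.8, 7.0]
eef_pos: [0.5521, 0.0835, 0.0749]
wrist_force: [-0.8, 0.6, 3.2]
hop
wrist_force: [-0.9, 0.2, 2.7]
eef_pos: [0.5521, 0.0856, 0.0749]
wrist_force: [-0.3, -0.2, 2.0]
hop
wrist_force: [-0.8, -0.6, 2.4]
eef_pos: [0.5521, 0.0876, 0.0749]
wrist_force: [0.5, -0.0, 2.0]
hop
wrist_force: [-0.1, -0.6, 2.3]
eef_pos: [0.5521, 0.0896, 0.0749]
wrist_force: [-1.3, 0.5, 1.8]
back
wrist_force: [-1.6, -4.9, 9.2]
eef_pos: [0.552, 0.0286, 0.0752]
wrist_force: [-1.2, -3.8, 7.0]
hop
wrist_force: [-2.4, 0.5, 10.4]
clock: 16.1
eef_pos: [0.552, 0.027, 0.0751]
wrist_force: [-2.2, 0.9, 7.3]
hop
wrist_force: [-2.1, -0.5, 8.2]
clock: 16.8
eef_pos: [0.5519, 0.0244, 0.075]
wrist_force: [-1.5, 0.1, 4.8]
```

Stiff from about y=0.0235 to 0.083, so the centre is near 0.0535. I'll check this against the slat positions from the wrist camera.

```bash
python3 -m creep '[29,0,-130,0,0,0,0,29,0,-130,0,0,0,0,29,0,-130,0,0,0,0,29,0,-130,0,0,0,0,29,0,-130,0,0,0,0]'; python3 - <<'E'
from h import *
s=get_obs();c=camera_info("wrist");cv2.imwrite("pics/w1.png",read_camera("wrist"))
print(s["eef_pos"],s["orientation"],np.round(c["K"],1).tolist(),np.array(c["world_from_camera"]).round(3).tolist())
import pickle;pickle.dump(c,open("w1.pkl","wb"))
E
```

```text
clock: 17.3
eef_pos: [0.5521, 0.0539, 0.2051]
orientation: [0.708, 0.707, 0.001, 0.0]
wrist_force: [-0.3, -0.4, 0.2]
finger_gap: 0.003
grip_force: 0.0
[0.55209569 0.05385406 0.20511193] [7.07591724e-01 7.06621306e-01 5.17474866e-04 1.21224696e-04] [[297.3, 0.0, 252.3], [0.0, 297.3, 190.8], [0.0, 0.0, 1.0]] [[1.0, 0.002, 0.0, 0.552], [-0.002, 0.965, 0.264, 0.12], [0.0, -0.264, 0.965, 0.335], [0.0, 0.0, 0.0, 1.0]]
```

View pics/w1.png

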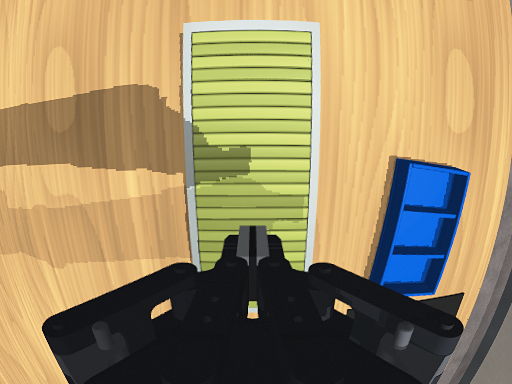

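The wrist view shows the deck's far (+y) end at row ~30, with dark lines between the slats and the fingertips at about (252,235). Next I'll rectify the slat plane and fit the line phase and deck edges.

```bash
cat > fe.py <<'E'
from h import *
def rectify(im,c,xs,ys,z):
    T=np.linalg.inv(np.array(c["world_from_camera"]));K=np.array(c["K"])
    X,Y=np.meshgrid(xs,ys);P=np.c_[X.ravel(),Y.ravel(),np.full(X.size,z)]@T[:3,:3].T+T[:3,3]
    P=P*[1,-1,-1];r=np.hypot(P[:,0],P[:,1]);k=np.arctan2(r,P[:,2])/np.maximum(r,1e-9)*K[0,0]
    f=lambda a:a.reshape(X.shape).astype(np.float32)
    return cv2.remap(im,f(P[:,0]*k+K[0,2]),f(P[:,1]*k+K[1,2]),cv2.INTER_LINEAR)
E
python3 - <<'E'
from fe import *
import pickle
c=pickle.load(open("w1.pkl","rb"));im=cv2.imread("pics/w1.png")
ys=np.arange(.02,.225,.0005)
for x0,x1 in((.508,.52),(.585,.598)):
    a=rectify(im,c,np.arange(x0,x1,.001),ys,.065)[...,1].mean(1).astype(float)
    d=a-cv2.GaussianBlur(a[:,None],(1,31),0)[:,0]
    k=[i for i in range(2,len(d)-2) if d[i]==d[i-2:i+3].min() and d[i]<-8]
    print((ys[k]*1000).round(1).tolist())
b=cv2.cvtColor(rectify(im,c,np.arange(.47,.64,.0005),np.arange(.08,.19,.002),.058),cv2.COLOR_BGR2HSV)[...,1].mean(0)
x=np.arange(.47,.64,.0005);print("rim low-sat x",[(x[i]*1000).round(1) for i in range(1,len(b)) if (b[i]<60)!=(b[i-1]<60)])
b=cv2.cvtColor(rectify(im,c,np.arange(.52,.58,.002),ys,.058),cv2.COLOR_BGR2HSV)[...,1].mean(1)
print("rim y",[(ys[i]*1000).round(1) for i in range(1,len(b)) if (b[i]<60)!=(b[i-1]<60)])
b=cv2.cvtColor(im,cv2.COLOR_BGR2HSV)
E
```

```text
[30.0, 42.0, 53.5, 56.5, 65.5, 77.5, 89.5, 101.5, 113.0, 125.0, 136.5, 148.5, 160.5, 172.5, 184.0, 196.0, 207.0]
[29.5, 41.5, 53.5, 65.0, 77.5, 89.5, 101.5, 113.5, 125.0, 136.5, 149.0, 160.5, 172.5, 184.0, 196.0, 207.5]
rim low-sat x [np.float64(486.5), np.float64(495.5), np.float64(606.5), np.float64(615.5)]
rim y [np.float64(198.0), np.float64(209.0)]
```

Slat gaps fall at y≈53+12k mm, so the deck centre is y≈0.053. A rail centred on 53.4 would lie on a gap rather than a slat centre, so the fingertips may be offset along tool x. I'll turn 90° so the finger pair is symmetric along y, and re-probe the edges.

```bash
python3 -c "
from h import *
print(get_obs()['joint_positions'])"
python3 -m creep '[0,0,60,0,0,0.75,0,0,0,60,0,0,0.75,0,0,0,60,0,0,0.75,0,0,0,60,0,0,0.75,0,0,0,60,0,0,0.75,0]' >/dev/null
python3 -m creep '[0,0,60,0,0,0.75,0,0,0,60,0,0,0.75,0,0,0,60,0,0,0.75,0,0,0,60,0,0,0.75,0,0,0,60,0,0,0.75,0]' >/dev/null
python3 g.py "([.552,.018,.08],-90)"; python3 -c "
from h import *
print(get_obs()['joint_positions'])"
```

```text
[-0.54760404  0.33701071  0.42091554  1.90925573 -0.16922925  0.93103905
 -0.04793855]
at [0.5505 0.0525 0.083 ] shift [-0.6 34.5  3. ] turn [0.0018 0.0035 0.0614] t 18.35 F [0.07 0.04 0.12]
[-0.74070013  0.59517125  0.7089709   2.00932733 -0.56610892  0.7449773
 -1.19404323]
```

```bash
python3 -m creep '[0,35,3,0,0,0.07,0,0,35,3,0,0,0.07,0,0,35,3,0,0,0.07,0,0,35,3,0,0,0.07,0,0,35,3,0,0,0.07,0]'
python3 g.py "([.552,.018,.075],-90)"
```

```text
clock: 18.85
eef_pos: [0.5541, 0.0193, 0.0814]
orientation: [1.0, 0.0, -0.001, -0.0]
wrist_force: [0.4, -0.5, -0.0]
finger_gap: -0.001
grip_force: 0.0
at [0.5541 0.0193 0.0814] shift [-2.1  1.3  6.4] turn [-0.0002  0.001   0.    ] t 18.85 F [ 0.41 -0.48 -0.05]
```

```bash
python3 -m creep '[-2,0,6,0,0,0,0,-2,0,6,0,0,0,0,-2,0,6.4,0,0,0,0,-2,0,6.4,0,0,0,0]'|egrep 'eef|wrist'
for i in 1 2 3 4 5; do echo hop; python3 -m creep '[0,0,-5,0,0,0,0,0,-4,-5,0,0,0,0,0,-4,-2,0,0,0,0,0,-4,0,0,0,0,0,0,-4,0,0,0,0,0]' |egrep 'eef|wrist'; done
echo far; python3 -m creep '[0,0,-5,0,0,0,0,0,-32,-5,0,0,0,0,0,-32,-5,0,0,0,0,0,-32,-2,0,0,0,0,0,-32,0,0,0,0,0]' |egrep 'wrist|eef'
for i in 1 2 3 4 5; do echo hop; python3 -m creep '[0,0,-5,0,0,0,0,0,-4,-5,0,0,0,0,0,-4,-2,0,0,0,0,0,-4,0,0,0,0,0,0,-4,0,0,0,0,0]' |egrep 'eef|wrist|clock'; done
```

```text
eef_pos: [0.5522, 0.0189, 0.0754]
wrist_force: [-0.8, -0.3, 0.9]
hop
eef_pos: [0.5524, 0.0229, 0.0752]
wrist_force: [0.6, 0.5, 0.8]
hop
eef_pos: [0.5524, 0.0269, 0.0754]
wrist_force: [-1.3, 1.7, 1.5]
hop
eef_pos: [0.5524, 0.031, 0.0755]
wrist_force: [-1.6, 1.5, 5.5]
hop
eef_pos: [0.5524, 0.0349, 0.0754]
wrist_force: [-1.5, 0.5, 5.1]
hop
eef_pos: [0.5524, 0.0389, 0.0754]
wrist_force: [-1.5, 1.5, 5.5]
far
eef_pos: [0.5523, 0.07, 0.0754]
wrist_force: [-1.5, 1.9, 5.5]
hop
clock: 22.75
eef_pos: [0.5525, 0.0746, 0.0755]
wrist_force: [-1.5, 1.1, 4.1]
hop
clock: 23.25
eef_pos: [0.5524, 0.079, 0.0754]
wrist_force: [-0.7, 1.3, 4.4]
hop
clock: 23.75
eef_pos: [0.5524, 0.0828, 0.0752]
wrist_force: [0.4, 1.1, 0.7]
hop
clock: 24.25
eef_pos: [0.5524, 0.0868, 0.0752]
wrist_force: [0.5, -0.2, 1.1]
hop
clock: 24.75
eef_pos: [0.5524, 0.0909, 0.0752]
wrist_force: [0.1, 1.3, 2.0]
```

Both orientations give the same stiff centre, y≈0.0537 in robot coordinates (edges 28/80 and 23.5/83), and slats around it soft. Now to the post.

```bash
python3 -m creep '[0,0,-50,0,0,0,0,0,0,-100,0,0,0,0,-40,150,-140,0,0,-0.12,60,-40,150,-140,0,0,-0.12,100,-40,150,-140,0,0,-0.12,100]' >/dev/null; python3 g.py "([.445,-.3026,.215],-76)"
```

```text
at [ 0.5142 -0.0511  0.2136] shift [-98.9 241.4  -1.5] turn [-0.0002 -0.0005 -0.1243] t 25.25 F [ 1.2  -0.14  0.42]
```

```bash
python3 -m creep '[-99,241,0,0,0,-0.124,100,-99,241,0,0,0,-0.124,100,-99,241,0,0,0,-0.124,100,-99,241,0,0,0,-0.124,100,-99,241,0,0,0,-0.124,100]' >/dev/null; python3 -m creep '[-3,16,0,0,0,0,100,-3,16,0,0,0,0,100,-3,16,0,0,0,0,100]' >/dev/null;  python3 - <<'E'
from fe import *
from g import to
import pickle
to([.445,-.3026,.215],-76)
c=camera_info("wrist");im=read_camera("wrist");cv2.imwrite("pics/w2.png",im);pickle.dump(c,open("w2.pkl","wb"))
E
```

```text
at [ 0.4487 -0.3064  0.2126] shift [-2.7 -4.6 -2.4] turn [-0.0008  0.0005 -0.0021] t 26.05 F [ 0.95  0.81 -0.13]
```

View pics/w2.png

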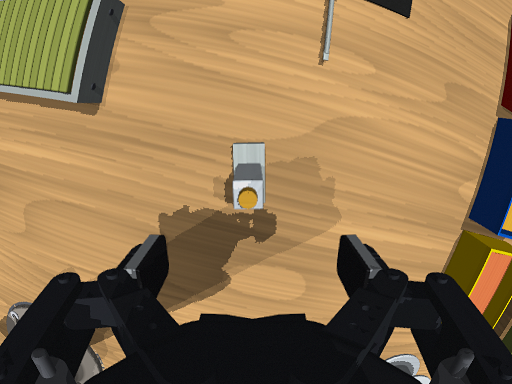

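The post is at columns 232–265, its spigot at (248,199), nearly aligned with the tool. I'll rectify to refine it.

```bash
python3 - <<'E'
from fe import *
import pickle
from scipy.spatial.transform import Rotation as R
c=pickle.load(open("w2.pkl","rb"));im=cv2.imread("pics/w2.png")
xs=np.arange(.38,.52,.0005);ys=np.arange(-.37,-.23,.0005)
a=cv2.cvtColor(rectify(im,c,xs,ys,.114),cv2.COLOR_BGR2HSV)
m=(a[...,1]>150)&(a[...,2]>120)&(a[...,0]>12)&(a[...,0]<28)
y,x=np.nonzero(m);print("spigot",len(x),np.pi*16**2,xs[0]+x.mean()*.0005,ys[0]+y.mean()*.0005,(np.ptp(x)/2,np.ptp(y)/2))
a=cv2.cvtColor(rectify(im,c,xs,ys,.014),cv2.COLOR_BGR2HSV)
m=((a[...,1]<60)).astype(np.uint8);_,l,st,_=cv2.connectedComponentsWithStats(m)
k=l[int((-.3026-ys[0])/.0005)+0,int((.470-xs[0])/.0005)];print("lab",k,st[k])
y,x=np.nonzero(l==k);p=np.c_[xs[x],ys[y]]*1000
th=np.radians(14);u=p@[np.cos(th),np.sin(th)];v=p@[-np.sin(th),np.cos(th)]
# side edges of the bare half foot
b=np.arange(np.ceil(u.max()-32),u.max()-4,2);lo=[];hi=[]
for q in b:
    s=abs(u-q)<1;lo.append(v[s].min());hi.append(v[s].max())
print(np.round(lo,1),np.round(hi,1));sl=np.degrees(np.arctan([np.polyfit(b,lo,1)[0],np.polyfit(b,hi,1)[0]]));print("yaw",14+sl)
vc=np.median(np.add(lo,hi))/2;uc=u.max()-35
print("centre",uc*np.cos(th)-vc*np.sin(th),uc*np.sin(th)+vc*np.cos(th))
E
```

```text
spigot 710 804.247719318987 0.44459154929577466 -0.30377676056338027 (np.float64(15.0), np.float64(14.5))
lab 1 [  39   81  167  103 9309]
[-420.  -420.  -420.  -420.  -419.8 -420.  -420.  -419.8 -419.8 -419.8
 -419.8 -419.8 -419.7 -419.7] [-384.4 -384.3 -384.2 -384.1 -384.2 -384.2 -384.1 -384.1 -384.1 -384.1
 -384.1 -384.2 -384.1 -384.2]
yaw [14.55522892 14.46376217]
centre 444.9040054498593 -303.385494186334
```

```bash
python3 g.py "([.4447,-.3035,.2126],-75.5)"; python3 -m creep '[-3,-3.5,0,0,0,-0.009,100,-3,-3.5,0,0,0,-0.009,100,-3,-3.5,60,0,0,-0.009,100,-3,-3.5,60,0,0,-0.009,100,-3,-3.5,60,0,0,-0.009,100]'>/dev/null;  python3 g.py "([.4447,-.3035,.077],-75.5)"
```

```text
at [ 0.4491 -0.3055  0.2125] shift [-3.8 -3.  -0.1] turn [-0.0012  0.0005 -0.0091] t 26.1 F [-0.08  0.65  0.6 ]
at [ 0.4441 -0.3029  0.1517] shift [ 0.7  1.  74.7] turn [-0.0027  0.0034 -0.0007] t 26.6 F [-0.25  0.06  0.41]
```

```bash
python3 -m creep '[0.5,0.5,25,0,0,0,100,0.5,0.5,50,0,0,0,100,0.5,0.5,68,0,0,0,100,0.5,0.5,75,0,0,0,100,0.5,0.5,75,0,0,0,100]'; python3 -m creep '[0,0,0,0,0,0,100,0,0,0,0,0,0,100]'>/dev/null; python3 g.py "([.4447,-.3035,.077],-75.5)"
```

```text
clock: 27.1
eef_pos: [0.4461, -0.3047, 0.0785]
orientation: [0.992, 0.126, 0.0, 0.0]
wrist_force: [0.2, 0.6, 0.2]
finger_gap: 1.0
grip_force: 0.0
at [ 0.4466 -0.305   0.0792] shift [-1.4 -1.9  2.2] turn [ 0.0013 -0.0016 -0.0012] t 27.3 F [ 0.3  -0.49  0.73]
```

```bash
python3 -m creep '[-1.4,-1.9,2.2,0,0,0,100,-1.4,-1.9,2.2,0,0,0,100,-1.4,-1.9,2.2,0,0,0,100]'>/dev/null; python3 g.py "([.4447,-.3035,.077],-75.5)"; for i in 1 2; do python3 -m creep '[0,0,0,0,0,0,0,0,0,0,0,0,0,0,0,0,0,0,0,0,0,0,0,0,0,0,0,0,0,0,0,0,0,0,0]'; done;  python3 g.py "([.4447,-.3035,.077],-75.5)"
```

```text
at [ 0.444  -0.3029  0.0759] shift [ 0.6  0.8 -1.1] turn [-0.0001 -0.0002 -0.0012] t 27.6 F [-0.02 -0.07  0.74]
clock: 28.1
eef_pos: [0.4441, -0.3033, 0.0759]
orientation: [0.992, 0.125, 0.0, 0.0]
wrist_force: [0.1, -0.7, 0.3]
finger_gap: 0.298
grip_force: 59.9
clock: 28.6
eef_pos: [0.4441, -0.3033, 0.0758]
orientation: [0.992, 0.125, 0.0, 0.0]
wrist_force: [0.2, -1.7, 1.5]
finger_gap: 0.292
grip_force: 60.0
at [ 0.4441 -0.3033  0.0758] shift [ 0.6  0.4 -1.2] turn [ 0.0005 -0.0002 -0.0015] t 28.6 F [ 0.19 -1.7   1.47]
```

```bash
python3 -m creep '[0,0,-10,0,0,0,0,0,0,-40,0,0,0,0,0,0,-75,0,0,0,0,0,0,-110,0,0,0,0,0,0,-120,0,0,0,0]'; python3 g.py "([.551,.0537,.195],-90)"
```

```text
clock: 29.1
eef_pos: [0.4444, -0.3035, 0.1982]
orientation: [0.992, 0.125, 0.001, 0.001]
wrist_force: [0.7, -0.1, -7.6]
finger_gap: 0.297
grip_force: 61.1
at [ 0.4444 -0.3035  0.1982] shift [ 192.1 -319.4    3.3] turn [ 0.0011 -0.0029  0.2515] t 29.1 F [ 0.69 -0.14 -7.56]
```

```bash
python3 -m creep '[15,-26,0,0,0,0.05,0,37,-62,0,0,0,0.1,0,60,-100,0,0,0,0.15,0,82,-137,0,0,0,0.2,0,96,-160,0,0,0,0.251,0]'>/dev/null;python3 -m creep '[0,0,0,0,0,0,0]'>/dev/null; python3 g.py "([.551,.0537,.195],-90)"
```

```text
at [ 0.4973 -0.118   0.1937] shift [  55.1 -171.2   -1. ] turn [-0.0027  0.0036  0.0081] t 29.7 F [-0.12  0.15 -7.62]
```

```bash
python3 -m creep '[12,-35,0,0,0,0,0,24,-75,0,0,0,0,0,36,-115,0,0,0,0,0,48,-150,0,0,0,0,0,53,-167,0,0,0,0,0]'>/dev/null;python3 -m creep '[0,0,0,0,0,0,0,0,0,0,0,0,0,0,0,0,0,0,0,0,0]'>/dev/null; python3 g.py "([.551,.0537,.160],-90)"
```

```text
at [0.549  0.0409 0.1952] shift [  2.1 -12.8  35.2] turn [ 0.0008  0.0014 -0.0017] t 30.5 F [-0.96 -1.18 -7.78]
```

```bash
python3 -m creep '[2,-12.8,10,0,0,0,0,2,-12.8,25,0,0,0,0,2,-12.8,35,0,0,0,0,2,-12.8,45,0,0,0,0,2,-12.8,45,0,0,0,0]'>/dev/null;python3 -m creep '[0,0,0,0,0,0,0,0,0,0,0,0,0,0,0,0,0,0,0,0,0]'>/dev/null; python3 g.py "([.551,.0537,.144],-90)"
```

```text
at [0.5524 0.0556 0.1513] shift [-1.4  1.9  7.3] turn [-0.0003 -0.0011  0.0006] t 31.3 F [ 0.37  0.51 -7.63]
```

```bash
python3 -m creep '[-1.2,1.9,7,0,0,0,0,-1.2,1.9,7,0,0,0,0,-1.2,1.9,7,0,0,0,0,-1.2,1.9,7,0,0,0,0]'>/dev/null; python3 g.py "([.551,.0537,.1405],-90)"; for i in 1 2 3 ; do python3 -m creep '[0,0,1,0,0,0,0,0,0,1,0,0,0,0]'|egrep 'eef|wrist'; done; python3 g.py "([.551,.0537,.1405],-90)"
```

```text
at [0.5508 0.0538 0.1438] shift [0.2 0.1 3.3] turn [-0.     -0.0001  0.0008] t 31.7 F [-0.57  0.24 -7.25]
eef_pos: [0.5507, 0.0539, 0.1427]
wrist_force: [-0.8, -0.9, -7.0]
eef_pos: [0.5507, 0.0538, 0.1416]
wrist_force: [0.1, -0.6, -7.4]
eef_pos: [0.5508, 0.0538, 0.1407]
wrist_force: [-1.3, 0.1, -5.9]
at [0.5508 0.0538 0.1407] shift [0.2 0.1 0.2] turn [-0.0001 -0.0001  0.0008] t 32.3 F [-1.33  0.09 -5.92]
```

Contact has just begun. I'll continue in small steps.

```bash
for i in 1 2 3; do python3 -m creep '[0,0,0.3,0,0,0,0,0,0,0.3,0,0,0,0]'|egrep 'eef|wrist'; done; python3 -c "
from h import *
s=get_obs();print(s['ft_torque'],s['wrist_force'])"
```

```text
eef_pos: [0.5508, 0.0538, 0.1405]
wrist_force: [0.1, -0.1, -5.6]
eef_pos: [0.5509, 0.0538, 0.1404]
wrist_force: [-0.9, -0.2, -2.9]
eef_pos: [0.5509, 0.0538, 0.1401]
wrist_force: [-1.4, -0.5, -0.8]
[ 0.11009584  0.43664333 -0.0059698 ] [-1.43502421 -0.53657453 -0.83071121]
```

```bash
python3 -m creep '[0,0,0.2,0,0,0,0,0,0,0.2,0,0,0,0]'|egrep 'eef|wrist'; python3 -m creep '[0,0,0,0,0,0,40,0,0,0,0,0,0,50,0,0,0,0,0,0,60,0,0,0,0,0,0,70,0,0,0,0,0,0,80]'; python3 -m creep '[0,0,0,0,0,0,90,0,0,-5,0,0,0,90,0,0,-20,0,0,0,90,0,0,-45,0,0,0,90,0,0,-70,0,0,0,90]' >/dev/null;python3 -m creep '[0,0,-50,0,0,0,90,0,0,-90,0,0,0,90,0,0,-90,0,0,0,90]'; python3 - <<'E'
from fe import *
import pickle
c=camera_info("wrist");im=read_camera("wrist");cv2.imwrite("pics/w3.png",im);pickle.dump(c,open("w3.pkl","wb"))
b=read_camera("scene")[140:240,190:340];cv2.imwrite("pics/s3.png",cv2.resize(b,None,fx=5,fy=5,interpolation=cv2.INTER_CUBIC))
E
```

```text
eef_pos: [0.5509, 0.0538, 0.1399]
wrist_force: [-2.7, 0.1, 2.1]
clock: 33.6
eef_pos: [0.5509, 0.0538, 0.1396]
orientation: [1.0, 0.0, 0.0, 0.0]
wrist_force: [0.9, -0.2, -0.4]
finger_gap: 0.796
grip_force: 0.0
clock: 34.4
eef_pos: [0.5539, 0.0528, 0.3061]
orientation: [1.0, -0.0, 0.005, -0.001]
wrist_force: [-0.6, 0.4, -0.8]
finger_gap: 0.899
grip_force: 0.0
```

View pics/w3.png

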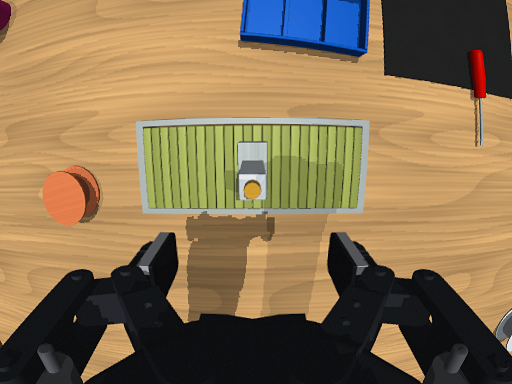

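View pics/s3.png

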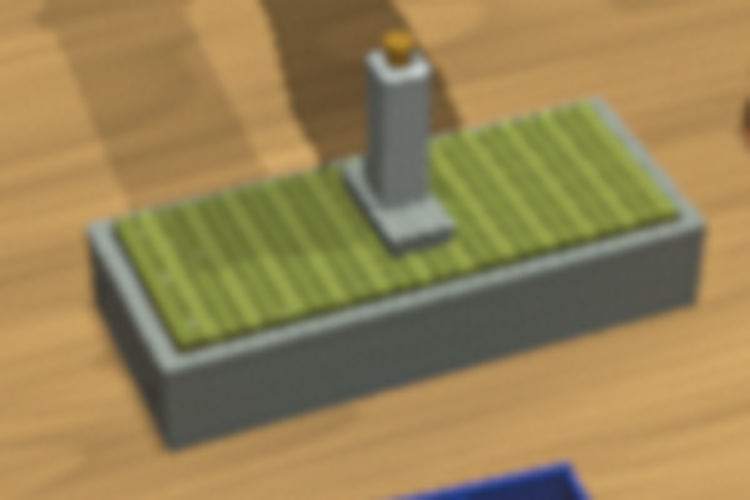

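The wrist view shows the post on the deck at columns 238–267 (spigot at (252,189)), with its foot along the slats. The scene crop shows it upright with its foot flat. A quick numeric check of position and tilt follows.

```bash
python3 - <<'E'
from fe import *
import pickle
c=pickle.load(open("w3.pkl","rb"));im=cv2.imread("pics/w3.png")
xs=np.arange(.47,.64,.0005);ys=np.arange(-.12,.22,.0005)
H=lambda z:cv2.cvtColor(rectify(im,c,xs,ys,z),cv2.COLOR_BGR2HSV)
a=H(.179);m=(a[...,1]>150)&(a[...,2]>110)&(a[...,0]>12)&(a[...,0]<24)
_,l,st,ce=cv2.connectedComponentsWithStats(m.astype(np.uint8));k=1+np.argmax(st[1:,4]);print("spigot",st[k][2:]/2,xs[0]+ce[k]*[.0005,0]@[1,0],ys[0]+ce[k][1]*.0005)
a=H(.079);g=(a[...,1]<70)
r=(xs>.565)&(xs<.58);f=g[:,r].mean(1);i=np.nonzero((f>.5)&(abs(ys-.054)<.03))[0];print("foot y",ys[i[0]],ys[i[-1]])
q=abs(ys-.054)<.012;f=g[q].mean(0);print("foot x edges",[xs[j] for j in range(1,len(f)) if (f[j]>.5)!=(f[j-1]>.5)])
for x0 in(.564,.570,.576,.582):
    f=g[:,abs(xs-x0)<.001].mean(1);i=np.nonzero((f>.5)&(abs(ys-.054)<.03))[0];print(x0,ys[i[0]],ys[i[-1]])
a=H(.058);g=(a[...,1]<60)
f=g[(ys>.1)&(ys<.18)].mean(0);print("rim x",[round(xs[j],4) for j in range(1,len(f)) if (f[j]>.5)!=(f[j-1]>.5)])
f=g[:,(xs>.52)&(xs<.535)].mean(1);print("rim y",[round(ys[j],4) for j in range(1,len(f)) if (f[j]>.5)!=(f[j-1]>.5)])
E
```

```text
spigot [ 16.   14.5 356.5] 0.5515904628330995 0.052981767180925676
foot y 0.03550000000000014 0.07100000000000017
foot x edges [np.float64(0.4945), np.float64(0.5025), np.float64(0.513), np.float64(0.516), np.float64(0.537), np.float64(0.5865), np.float64(0.6075000000000002), np.float64(0.6165)]
0.564 0.03550000000000014 0.07100000000000017
0.57 0.03550000000000014 0.07100000000000017
0.576 0.03550000000000014 0.07100000000000017
0.582 0.03550000000000014 0.07050000000000017
rim x [np.float64(0.487), np.float64(0.495), np.float64(0.607), np.float64(0.616)]
rim y [np.float64(-0.1025), np.float64(-0.092), np.float64(0.0345), np.float64(0.044), np.float64(0.063), np.float64(0.0725), np.float64(0.198), np.float64(0.2085)]
```

```bash
python3 -m creep '[0,0,0,0,0,0,90,0,0,0,0,0,0,90,0,0,0,0,0,0,90]'|head -1; python3 -c "
from bench import *
print(hand_in())"
```

```text
clock: 34.8
the job is handed in; nothing more can be done
None
```

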